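# Square a tool-holder block up to its fence and stop

### The arm

A 6-joint arm with a two-finger parallel gripper is mounted at the origin on the work surface. World frame = base frame: x ahead of the robot, y to its left, z up, the work surface at z = 0. Lengths are in mm, angles in rad, forces in N, time in s.
With the tool pointing down it reaches from about 300 to 825 mm from the base axis. Payload 5.4 kg.
Tool frame: the origin (TCP) lies at the very end of the fingers, on their centre line; the grasp point (between the pads) lies behind it (manip.hold_point_z is the z of the grasp point in the tool frame, in mm); z points along the fingers, y is the line along which they close (so a half turn about z gives the same grasp; the last joint's range is limited). The gripper opens to 92 mm and grips with 3 to 60 N. Pads are 20 mm wide; open, the fingers measure 128 mm over their backs; the gripper's body (75 mm by 189 mm) begins 69 mm behind the grasp point.
Start: joints at [-1.351, 0.158, 1.597, -0, 1.386, -0.21], TCP at [239.571, -522.696, 214.601] pointing down, gripper open.
Joint ranges: [-2.91, 2.91], [-0.94, 2.29], [0.18, 2.7], [-1.29, 4.43], [0.17, 2.64], [-3, 3]. Speed limits (rad/s): [2.57, 2.57, 3.14, 3.14, 3.14, 3.14].

### API

Orientations are given as a unit quaternion [x, y, z, w].
In Python, from bench import manip, hand, solver, camera gives the robot as it stands. The module is installed in compiled form; this text tells all that it offers. Calls block until the motion is done:
- manip.goto(position, orientation): joint-space move of the TCP to a pose.
- manip.move_l(position, frame=None, speed=150, guard=None): straight line of the TCP; frame=None keeps the orientation; speed is the mean speed in mm/s. With guard (N) it stops when the force on the tool has changed by that much, and returns True; else False.
- manip.set_joints(angles): joint-space move.
- hand.grip(opening, squeeze=None): finger opening in mm; squeeze is the grip in N (None keeps the last); returns when the fingers have stopped.
- manip.dwell(seconds).
- solver.solve_ik(position, orientation): joint angles nearest the present ones, or None.
- manip.read_state(): the state.
- camera(name): name is "scene" or "top" or "wrist"; returns a dict with "pixels" (384x512x3 uint8, red, green, blue), "z_map" (384x512 float32, mm along the optical axis (not along the pixel's ray), 0 where there is no reading), "K" (3x3 intrinsics, pixels), "world_from_camera" (4x4, takes a point from camera to world coordinates). Camera axes: x right, y up, looking along -z (the intrinsics and any distortion apply to the point x, -y, -z); pixel columns grow to the right and rows downward; lengths in mm; the calibration is good to about 2 mm. A picture is of the moment at which its call begins.
A pose or a line that the arm cannot do raises manip.MotionError and nothing moves.
- manip.finish_job(): hands the job in; it is judged then, once.
The state is a dict: "clock": time; "qpos": joint angles; "qvel": joint speeds; "joint_torque": joint torques, N m; "eef_pos": TCP position; "tool_rot": TCP orientation; "wrist_force": force on the tool from outside, world axes, zero at the start; "wrist_torque": the same for the moment, N m; "width": finger opening in mm; "gripper_force": force on a finger pad.
Only numpy, scipy, OpenCV 4.12 (cv2) and the standard library are available. Lean on these libraries where they do the work, as an engineer would, in place of code of your own. Each camera call takes 0.05 s, during which the arm holds its last target. There are 200 camera calls.

### The job

Push the white two-holder block along the bench until its long side sits flush against the green fence and its end butts against the square steel stop (not the round post at the fence's other end). Push on the white block only: do not lift or tip it, keep your fingers off the tool holders standing in it, and leave the other loose things where they are.

Things in the scene. Friction and masses are not known exactly. Their poses are not given: they have to be found in the camera images.
- block: White plastic block, 95 mm (its x) by 140 mm (its y), 38 mm high, loose on the bench, 0.5 to 1 kg with its holders. Origin: centre of its underside. It stands in front of (on the robot's side of) the fence, turned by up to 0.35 rad from it.
- holder_a: Tool holder seated in the block and fixed to it: black flange 50 mm across, 9 mm high, then a bright steel chuck 38 mm across; its top is 69 mm above the bench. Origin: centre of its flange's underside, 34 mm along +y of the block from the block's middle, 38 mm up. Not to be touched by the fingers.
- holder_b: Tool holder seated in the block and fixed to it: black flange 50 mm across, then a black chuck 24 mm across; top 69 mm above the bench. Origin: centre of its flange's underside, 34 mm along -y of the block from the block's middle. Not to be touched by the fingers.
- fence: Green steel bar fixed to the bench, 440 mm long (its y), 30 mm wide, 26 mm high. Origin: on the bench at the middle of its front face, the face towards the robot; its x points away from the robot, square to the face, so the bar covers x 0 to 30 mm.
- stop: Square steel stop block fixed to the bench in front of one end of the fence: 60 mm (its x) by 30 mm (its y), 34 mm high, square with the fence and touching its face, its centre 190 mm along the fence from the fence's middle, at either the left (+y) or the right (-y) end. Origin: centre of its underside.
- post: Round steel clamp post, 36 mm across, 34 mm high, fixed in front of the other end of the fence, 190 mm from its middle. Not the stop. Origin: centre of its underside.
- cup_near: Bystander: white cup 72 mm across, 35 mm high, with a tool holder in it (total 94 mm high), standing loose near the right (-y) of the block. Origin: centre of its underside.
- nut: Bystander: loose steel ring nut, 42 mm across, 20 mm high, lying near the left (+y) of the block. Origin: centre of its underside.
- cup_left: Bystander: white cup 76 mm across with a tool holder and a blue sleeve (total 149 mm high), standing loose far to the left. Origin: centre of its underside.
- cup_right: Bystander: white cup 76 mm across with a tool holder and a green sleeve (total 124 mm high), standing loose far to the right. Origin: centre of its underside.
- carton: Bystander: small cardboard box, 70 by 110 by 35 mm, to the right. Origin: centre of its underside.
- brush: Bystander: brush lying to the left.
Things that resemble listed ones, but are neither listed nor needed, are in the scene too. Leave any yellow look-alike of the block alone.

How it is judged:
By the outcome, as a careful person would: the job done as asked, in the order asked, and still so for the second after the job is handed in, with the robot touching nothing.
It also fails if it takes over 54 s, if anything falls off the work surface, if the arm or the gripper's body presses on something with over 40 N, if the wrist force passes 120 N, or if a joint passes its speed limit or range.

## Working session

There is one attempt and no reset: what is moved stays moved. The work goes in short steps, each a Python script; the robot and the scene stay as the last script left them, time stands still between calls to the robot, and variables do not carry over. Pictures are saved under pics/ and viewed, at most 10 in all, crops included, and the job is handed in when it is done.

```bash
mkdir -p pics; python3 - <<'E'
from bench import manip, camera
import cv2, numpy as np, pickle
d={}
for n in ("scene","top"):
    c=camera(n); d[n]=c; cv2.imwrite(f"pics/{n}0.png",cv2.cvtColor(c["pixels"],cv2.COLOR_RGB2BGR))
    print(n,c["K"].round(1).tolist(),c["world_from_camera"].round(3).tolist(), [k for k in c])
pickle.dump(d,open("d0.pkl","wb"))
s=manip.read_state();print(s["clock"],s["tool_rot"],manip.hold_point_z,s["width"])
E
```

```text
scene [[492.9, 0.0, 259.5], [0.0, 492.9, 190.2], [0.0, 0.0, 1.0]] [[-0.64, -0.594, 0.488, 1283.797], [0.769, -0.498, 0.401, 750.744], [0.004, 0.632, 0.775, 1343.608], [0.0, 0.0, 0.0, 1.0]] ['pixels', 'z_map', 'K', 'world_from_camera']
top [[362.3, 0.0, 254.5], [0.0, 362.3, 187.9], [0.0, 0.0, 1.0]] [[-0.02, 0.99, -0.137, 295.719], [-0.999, -0.023, -0.025, 63.798], [-0.028, 0.136, 0.99, 1411.438], [0.0, 0.0, 0.0, 1.0]] ['pixels', 'z_map', 'K', 'world_from_camera']
0.1 [ 9.76999011e-01  2.13242178e-01  4.78341232e-06 -8.40821511e-04] -18.700000000000003 91.68853687462729
```

View pics/top0.png

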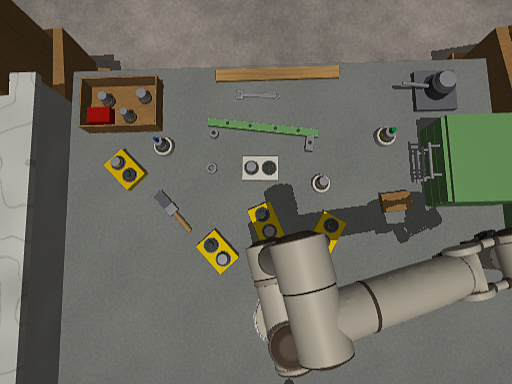

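View pics/scene0.png

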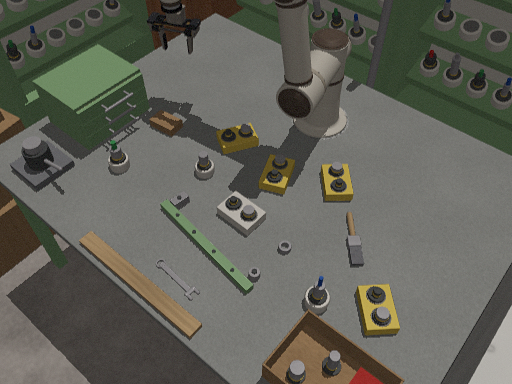

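Top view: the only white two-holder block is at (260,167). The look-alikes are yellow, at (125,170), (217,250), (265,220) and (328,228). The fence runs from (208,122) to (318,133). The stop should be the square thing at (310,143) on the right, with the round post at (214,133). The nut is at (212,168), cup_near at (320,183). Next I'll measure these and check a close crop.

```bash
cat > h.py <<'E'
import numpy as np, cv2
def ray(c,uv,z):
    """pixels -> world points on plane z"""
    uv=np.atleast_2d(np.asarray(uv,float)); K=c["K"]; T=c["world_from_camera"]
    d=np.c_[(uv[:,0]-K[0,2])/K[0,0],-(uv[:,1]-K[1,2])/K[1,1],-np.ones(len(uv))]@T[:3,:3].T
    o=T[:3,3]; return (o+d*((z-o[2])/d[:,2])[:,None])
def cloud(c):
    K=c["K"];T=c["world_from_camera"];v,u=np.mgrid[:384,:512];Z=c["z_map"]
    p=np.stack([(u-K[0,2])/K[0,0]*Z,-(v-K[1,2])/K[1,1]*Z,-Z],-1)
    return p@T[:3,:3].T+T[:3,3]
def masks(c):
    h=cv2.cvtColor(c["pixels"],cv2.COLOR_RGB2HSV).astype(int);H,S,V=h[...,0],h[...,1],h[...,2]
    return (H>40)&(H<80)&(S>60)&(V>60),(S<45)&(V>165)
def rect(m,c,z,roi):
    """largest component inside world roi -> minAreaRect in world on plane z"""
    m=m.astype(np.uint8); v,u=np.mgrid[:384,:512]
    w=ray(c,np.c_[u.ravel(),v.ravel()],z).reshape(384,512,3)
    m[(w[...,0]<roi[0])|(w[...,0]>roi[1])|(w[...,1]<roi[2])|(w[...,1]>roi[3])]=0
    m=cv2.morphologyEx(m,cv2.MORPH_CLOSE,np.ones((3,3),np.uint8))
    cs,_=cv2.findContours(m,cv2.RETR_EXTERNAL,cv2.CHAIN_APPROX_NONE)
    k=max(cs,key=cv2.contourArea)[:,0]
    return k,cv2.minAreaRect(ray(c,k,z)[:,:2].astype(np.float32))
E
python3 - <<'E'
import pickle; from h import *
d=pickle.load(open("d0.pkl","rb"))
for n in ("top","scene"):
    c=d[n]; g,w=masks(c); P=cloud(c)
    k,r=rect(g,c,26,(350,750,-250,300)); print(n,"fence",r,cv2.boxPoints(r).round(1).tolist())
    k,r=rect(w,c,38,(300,560,-80,150)); print(n,"block",r,cv2.boxPoints(r).round(1).tolist(), k.min(0),k.max(0))
    # raised blobs from depth
    roi=(P[...,0]>350)&(P[...,0]<680)&(P[...,1]>-260)&(P[...,1]<300)&(P[...,2]>12)&(c["z_map"]>0)
    N,L,s,ce=cv2.connectedComponentsWithStats(roi.astype(np.uint8))
    for i in range(1,N):
        if s[i,4]>15: q=P[L==i]; print("  blob",ce[i].round(),s[i,4],q.min(0).round(),q.max(0).round())
c=d["top"];x=cv2.resize(c["pixels"][105:245,180:360],None,fx=4,fy=4,interpolation=cv2.INTER_CUBIC)
cv2.imwrite("pics/crop1.png",cv2.cvtColor(x,cv2.COLOR_RGB2BGR))
E
```

```text
top fence ((728.1194458007812, 63.32075500488281), (438.67840576171875, 35.59648132324219), 82.2091064453125) [[680.7999877929688, -151.60000610351562], [716.0, -156.39999389648438], [775.5, 278.20001220703125], [740.2000122070312, 283.0]]
top block ((538.9352416992188, 77.75537109375), (134.6600341796875, 39.04157257080078), 88.6183853149414) [[517.7999877929688, 10.899999618530273], [556.7999877929688, 10.0], [560.0999755859375, 144.60000610351562], [521.0, 145.5]] [242 169] [277 179]
  blob [309. 144.] 107 [ 631. -134.   13.] [ 680. -100.   45.]
  blob [260. 168.] 907 [517.   5.  12.] [616. 145.  76.]
  blob [211. 167.] 69 [554. 248.  12.] [594. 288.  27.]
  blob [321. 183.] 272 [ 466. -192.   13.] [ 535. -122.  104.]
  blob [263. 214.] 494 [350.   8.  31.] [434. 125.  75.]
  blob [328. 218.] 167 [ 350. -232.   12.] [ 392. -136.   66.]
scene fence ((733.2322998046875, 66.03898620605469), (436.58978271484375, 36.82598114013672), 82.28726196289062) [[685.7000122070312, -147.8000030517578], [722.2000122070312, -152.8000030517578], [780.7999877929688, 279.8999938964844], [744.2999877929688, 284.79998779296875]]
scene block ((539.1537475585938, 78.81829071044922), (134.27346801757812, 41.31623840332031), 88.35865020751953) [[516.5999755859375, 12.300000190734863], [557.9000244140625, 11.100000381469727], [561.7000122070312, 145.3000030517578], [520.4000244140625, 146.5]] [229 192] [264 218]
  blob [226. 143.] 203 [ 350. -227.   13.] [ 391. -130.   60.]
  blob [204. 165.] 355 [ 466. -184.   12.] [ 535. -116.   99.]
  blob [273. 179.] 546 [350.  12.  12.] [435. 131.  71.]
  blob [181. 199.] 150 [ 627. -135.   13.] [680. -96.  42.]
  blob [241. 212.] 1145 [513.   5.  12.] [616. 152.  77.]
  blob [284. 246.] 96 [550. 252.  12.] [594. 291.  26.]
```

View pics/crop1.png

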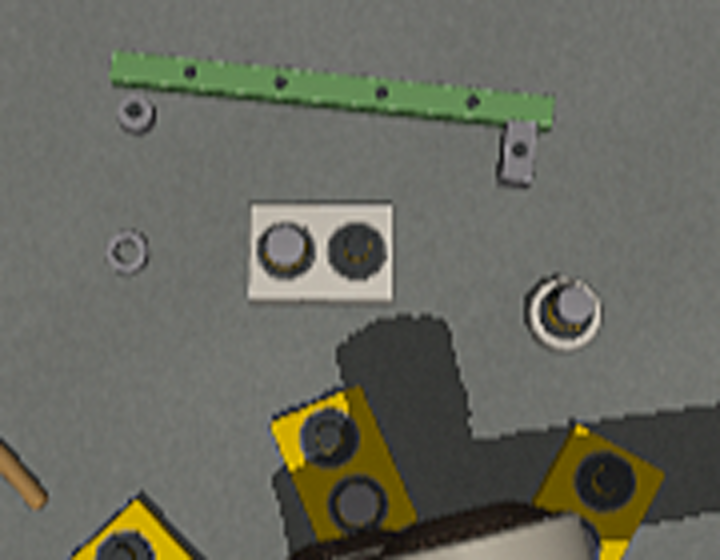

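The crop confirms my choices. The white block is at crop (320,252), the square stop touches the fence's right end at (517,152), and the round post is at (136,112) on the left. The sizes agree: fence 438 mm long, front face consistent to 1.5 mm between the two views. I'll push the long side first with the fingers spread and aligned to the fence.

```bash
cat >> h.py <<'E'
from scipy.spatial.transform import Rotation
t=-0.136; O=np.array([715.8,65.9]); ex=np.array([np.cos(t),np.sin(t)]); ey=np.array([-np.sin(t),np.cos(t)])
def W(fx,fy,z): return [*(O+fx*ex+fy*ey),z]          # fence frame -> world
def F(p): r=np.asarray(p)[:2]-O; return np.array([r@ex,r@ey])
def quat(ydir):
    y=np.r_[ydir,0]; z=np.array([0,0,-1.]); return Rotation.from_matrix(np.c_[np.cross(y,z),y,z]).as_quat()
def best(solver,manip,p,ydir):
    q0=np.array(manip.read_state()["qpos"]); o=[]
    for s in (1,-1):
        q=solver.solve_ik(p,quat(s*ydir))
        if q is not None: o.append((abs(np.array(q)-q0).max(),s))
    return quat(min(o)[1]*ydir),o
def block(c):
    m=masks(c)[1]; k,r=rect(m,c,38,(480,760,-130,170)); b=cv2.boxPoints(r)
    e=[b[1]-b[0],b[2]-b[1]]; l=max(e,key=np.linalg.norm); l=l*np.sign(l[1])
    return F(r[0]),sorted(r[1]),np.arctan2(-l[0],l[1])-t   # fence-frame centre, size, yaw relative to fence
E
python3 - <<'E'
import pickle; from h import *
from bench import manip,hand,solver
d=pickle.load(open("d0.pkl","rb"))
for n in d: b=block(d[n]); print(n,b)
cy=block(d["scene"])[0][1]*.5+block(d["top"])[0][1]*.5
q,o=best(solver,manip,W(-245,cy,200),ey); print(o)
if -25<cy<5:
    manip.goto(W(-245,cy,200),q); manip.move_l(W(-245,cy,9))
    g=manip.move_l(W(-200,cy,9),speed=60,guard=15)
    print(g,F(manip.read_state()["eef_pos"]))
    if not g:
        g=manip.move_l(W(-85,cy,9),speed=45,guard=15)
    s=manip.read_state();print(g,F(s["eef_pos"]),s["eef_pos"],s["wrist_force"],s["clock"])
E
```

```text
scene (array([-152.384363  ,   -7.95610811]), [90.48475646972656, 135.40130615234375], np.float32(0.10735312))
top (array([-151.44946631,   -9.48260924]), [90.1174545288086, 134.86204528808594], np.float32(0.11188629))
[(np.float64(1.2883394907514807), 1), (np.float64(1.8541274919275788), -1)]
False [-200.67411931   -8.50454811]
True [-107.27436374   -8.66597229] [608.34123896  71.85842822   7.82218061] [-0.78304433  0.64715883 -0.13044609] 6.6417
```

```bash
python3 - <<'E'
from h import *
from bench import manip,hand,solver,camera
p=F(manip.read_state()["eef_pos"])
manip.move_l(W(p[0]-15,p[1],9),speed=60); manip.move_l(W(p[0]-15,p[1],130),speed=200)
bs=[block(camera(n)) for n in ("scene","top")]; print(bs)
hand.grip(40)
y0=bs[0][0][1]+70+35
q,o=best(solver,manip,W(-50,y0,130),ex); print(o,y0)
if 80<y0<125:
    manip.goto(W(-50,y0,130),q); manip.move_l(W(-50,y0,9))
    g=manip.move_l(W(-50,y0-20,9),speed=50,guard=12); print(g,F(manip.read_state()["eef_pos"]))
    if not g: g=manip.move_l(W(-50,-35,9),speed=45,guard=18)
    s=manip.read_state();print(g,F(s["eef_pos"]),s["eef_pos"],s["wrist_force"],s["clock"])
E
```

```text
[(array([-15.36593635, -67.39215966]), [24.326385498046875, 25.67778968811035], np.float32(-0.013511196)), (array([10.59392576, 13.63786649]), [57.04704666137695, 162.48788452148438], np.float32(0.07666766))]
[(np.float64(1.6344158710338617), 1)] 37.60784034436669
```

The arm hid the block in both views, so the position check stopped it before it descended. I'll move to the clear side, then measure again.

```bash
python3 - <<'E'
from h import *
from bench import manip,hand,solver,camera
y0=105
q,o=best(solver,manip,W(-50,y0,130),ex); print(o,y0, manip.read_state()["clock"])
manip.goto(W(-50,y0,130),q)
for n in ("scene","top"):
    c=camera(n); print(n,block(c))
    cv2.imwrite(f"pics/{n}2.png",cv2.cvtColor(c["pixels"],cv2.COLOR_RGB2BGR))
x=[cv2.resize(cv2.imread(f"pics/{n}2.png")[a:a+130,b:b+200],None,fx=3,fy=3) for n,a,b in (("scene",150,130),("top",85,190))]
cv2.imwrite("pics/both2.png",cv2.resize(np.vstack(x),(450,585)))
E
```

```text
[(np.float64(1.7319598032420624), 1), (np.float64(1.4096328503477307), -1)] 105 8.7583
scene (array([-26.20884092, -16.38705683]), [46.51509094238281, 127.11262512207031], np.float32(-0.006426722))
top (array([-47.55658909, -19.90296627]), [92.20592498779297, 127.53726196289062], np.float32(0.028781325))
```

View pics/both2.png

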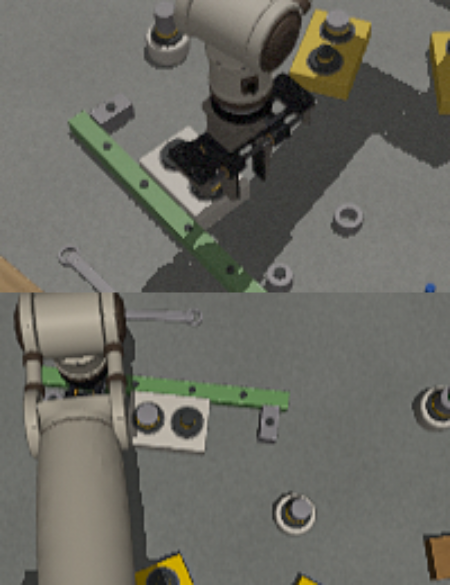

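The block is flush against the fence (the white edge meets the green bar in both views). Its right end is about 90 mm short of the stop, and the tool is clear beyond the left end. Next is the end push.

```bash
python3 - <<'E'
from h import *
from bench import manip,hand,solver,camera
y0=105
manip.move_l(W(-50,y0,9))
g=manip.move_l(W(-50,y0-20,9),speed=50,guard=12); print(g,F(manip.read_state()["eef_pos"]))
if not g: g=manip.move_l(W(-50,-35,9),speed=45,guard=18)
s=manip.read_state();p=F(s["eef_pos"]);print(g,p,s["wrist_force"],s["clock"])
# back off, up, then settle long side again
manip.move_l(W(-50,p[1]+15,9),speed=60); manip.move_l(W(-50,p[1]+15,130),speed=200)
hand.grip(92)
yb=p[1]-10-70+8
q,o=best(solver,manip,W(-145,yb,130),ey); print(o,yb)
manip.goto(W(-145,yb,130),q); manip.move_l(W(-145,yb,9))
g=manip.move_l(W(-85,yb,9),speed=40,guard=15)
s=manip.read_state();p=F(s["eef_pos"]);print(g,p,s["wrist_force"],s["clock"])
manip.move_l(W(p[0]-20,yb,9),speed=60); manip.move_l(W(p[0]-20,yb,130),speed=200)
q,o=best(solver,manip,W(-150,190,200),ey); manip.goto(W(-150,190,200),q)
for n in ("scene","top"):
    c=camera(n); print(n,block(c))
    cv2.imwrite(f"pics/{n}3.png",cv2.cvtColor(c["pixels"],cv2.COLOR_RGB2BGR))
x=[cv2.resize(cv2.imread(f"pics/{n}3.png")[a:a+130,b:b+200],None,fx=3,fy=3) for n,a,b in (("scene",140,120),("top",85,200))]
cv2.imwrite("pics/both3.png",cv2.resize(np.vstack(x),(450,585)))
print(manip.read_state()["clock"])
E
```

```text
False [-49.93955779  84.70671288]Traceback (most recent call last):
  File "<stdin>", line 6, in <module>
bench.MotionError: the arm cannot follow that straight line within its joint ranges
```

```bash
python3 - <<'E'
from h import *
from bench import manip,solver
print(np.round(manip.read_state()["qpos"],2), manip.read_state()["clock"])
for s in (1,-1):
  for y,z in ((105,130),(85,9),(30,9),(0,9),(-15,9),(-25,9),(-35,9)):
    q=solver.solve_ik(W(-50,y,z),quat(s*ex)); print(s,y,z,None if q is None else np.round(q,2))
E
```

```text
[ 0.05  0.67  1.35  0.    1.12 -2.95] 11.6417
1 105 130 [ 0.08  0.55  1.27 -0.    1.32  0.22]
1 85 9 [ 0.05  0.67  1.35 -0.    1.12  0.19]
1 30 9 [-0.03  0.63  1.41 -0.    1.1   0.11]
1 0 9 [-0.07  0.61  1.44 -0.    1.09  0.06]
1 -15 9 [-0.09  0.6   1.45 -0.    1.09  0.04]
1 -25 9 [-0.11  0.6   1.46 -0.    1.08  0.03]
1 -35 9 [-0.12  0.59  1.47 -0.    1.08  0.01]
-1 105 130 [ 0.08  0.55  1.27 -0.    1.32 -2.92]
-1 85 9 [ 0.05  0.67  1.35 -0.    1.12 -2.95]
-1 30 9 None
-1 0 9 None
-1 -15 9 None
-1 -25 9 None
-1 -35 9 None
```

Joint 6 is near its range limit in this orientation, so I'll rise, half-turn the wrist and repeat.

```bash
python3 - <<'E'
from h import *
from bench import manip,hand,solver,camera
y0=100
manip.move_l(W(-50,y0,9)); manip.move_l(W(-50,y0,130),speed=200)
manip.goto(W(-50,y0,130),quat(ex)); manip.move_l(W(-50,y0,9))
g=manip.move_l(W(-50,y0-15,9),speed=50,guard=12); print(g,F(manip.read_state()["eef_pos"]))
if not g: g=manip.move_l(W(-50,-40,9),speed=45,guard=18)
s=manip.read_state();p=F(s["eef_pos"]);print(g,p,s["wrist_force"],s["clock"])
manip.move_l(W(-50,p[1]+15,9),speed=60); manip.move_l(W(-50,p[1]+15,130),speed=200)
hand.grip(92)
yb=p[1]-10-70+8
q,o=best(solver,manip,W(-145,yb,130),ey); print(o,yb)
manip.goto(W(-145,yb,130),q); manip.move_l(W(-145,yb,9))
g=manip.move_l(W(-85,yb,9),speed=40,guard=15)
s=manip.read_state();p=F(s["eef_pos"]);print(g,p,s["wrist_force"],s["clock"])
manip.move_l(W(p[0]-20,yb,9),speed=60); manip.move_l(W(p[0]-20,yb,130),speed=200)
q,o=best(solver,manip,W(-150,190,200),ey); manip.goto(W(-150,190,200),q)
for n in ("scene","top"):
    c=camera(n); print(n,block(c))
    cv2.imwrite(f"pics/{n}3.png",cv2.cvtColor(c["pixels"],cv2.COLOR_RGB2BGR))
x=[cv2.resize(cv2.imread(f"pics/{n}3.png")[a:a+130,b:b+200],None,fx=3,fy=3) for n,a,b in (("scene",140,120),("top",85,200))]
cv2.imwrite("pics/both3.png",cv2.resize(np.vstack(x),(450,585)))
print(manip.read_state()["clock"])
E
```

```text
False [-49.8013342   84.56561543]
True [-50.37217072 -24.43711222] [-0.07574784  1.74545615  1.41562491] 18.875
[(np.float64(1.7151447169384277), 1), (np.float64(1.4264479366513654), -1)] -96.43711221623997
True [-107.24951306  -96.38947215] [-0.27961369 -0.18926081 -0.06486822] 24.1083
scene (array([ -48.54122978, -103.11617181]), [90.76876068115234, 135.75259399414062], np.float32(-0.0007535219))
top (array([ -46.64386477, -105.82639427]), [92.70374298095703, 136.5434112548828], np.float32(0.001620546))
26.5667
```

View pics/both3.png

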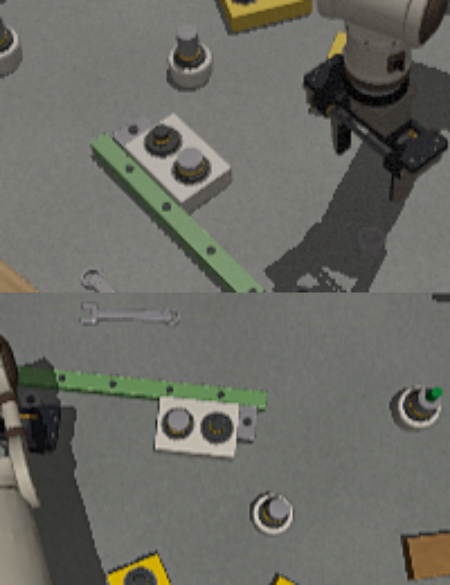

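Both views show the block flush with the fence (yaw within 0.002 rad) and its right end on the stop. Its centre is at about (-47.6,-104.5) in the fence frame, against a target of (-47.5,-105). The long-side push came last, so I'll give the end one more light push to confirm contact, then retreat and hand in.

```bash
python3 - <<'E'
from h import *
from bench import manip,hand,solver,camera
hand.grip(40)
manip.goto(W(-50,10,130),quat(ex)); manip.move_l(W(-50,10,9))
g=manip.move_l(W(-50,-40,9),speed=35,guard=15)
s=manip.read_state();p=F(s["eef_pos"]);print(g,p,s["clock"])
manip.move_l(W(-50,p[1]+20,9),speed=60); manip.move_l(W(-50,p[1]+20,130),speed=200)
q,o=best(solver,manip,W(-150,190,200),ey); manip.goto(W(-150,190,200),q)
import pickle; d0=pickle.load(open("d0.pkl","rb"))
for n in ("scene","top"):
    c=camera(n); print(n,block(c)); P=cloud(c)
    for nm,(cx,cy,r) in dict(cup_near=(500,-155,60),nut=(573,270,35)).items():
        for C in (d0[n],c):
            Q=cloud(C); m=(np.hypot(Q[...,0]-cx,Q[...,1]-cy)<r)&(Q[...,2]>12)&(C["z_map"]>0)
            print(nm,m.sum(),Q[m].mean(0).round(1) if m.any() else None)
print(manip.read_state()["clock"])
E
```

```text
True [-50.26162645 -24.42579482] 31.0417
scene (array([ -48.60111495, -103.11612725]), [90.64897155761719, 135.75259399414062], np.float32(-0.0007535219))
cup_near 355 [ 506.7 -143.5   50.3]
cup_near 353 [ 506.7 -143.6   50. ]
nut 96 [574.1 271.3  17.5]
nut 486 [586.6 273.1 355.1]
top (array([ -46.64386477, -105.82639427]), [92.70374298095703, 136.5434112548828], np.float32(0.001620546))
cup_near 272 [ 496.6 -152.1   54.4]
cup_near 272 [ 496.5 -152.2   54.1]
nut 69 [573.9 267.   20.1]
nut 976 [572.  268.7 502.9]
33.525
```

The end push stopped at the same place (-24.43 both times), so the block is on the stop. cup_near hasn't moved, and nothing came near the nut.

```bash
python3 -c "
from bench import manip; print(manip.finish_job())"
```

```text
the job is handed in; nothing more can be done
None
```

The white block sits flush along the green fence with its end against the square stop, and I handed the job in just after 33.5 s on the robot clock; no verdict came back, and the nut was hidden from view at the last check.

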